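Wind the ratchet spring winder to its yellow tooth

TASK

Preload the spring winder with the orange grip bar for the next test: turn its bar clockwise (seen from above) until the yellow tooth has clicked past the blue sprung pawl, and not one tooth further. Then let go, so that the wheel rests with the yellow tooth caught on the pawl. Leave the winder with the black bar as it is set.

Things in the scene. Friction and masses are not known exactly. Their poses are not given: they have to be found in the camera images.
- winder_wheel (a joint): ORANGE winder's wheel and bar angle (rad), growing clockwise from above. Steel wheel, 104 mm over 12 saw teeth 30 deg apart, top at z 37 mm; an inner spring pulls it back with about 0.15 N m. It drops onto the pawl in the first 0.5 s, at 0 or 0.524. Yellow tooth on the pawl: 1.047 +-0.03; next tooth: 1.571. A tooth clicks in within 0.07 past its resting angle, so let go between 1.15 and 1.5.
- winder_pawl (a joint): Angle (rad) of the orange winder's blue pawl, 55 mm long, lying beside the wheel and sprung inward against its teeth: near 0 with its nose dropped into a tooth gap, about 0.2 riding over a tooth tip. It lets the wheel turn clockwise and blocks it anticlockwise. No need to touch it.
- winder_grip (a point): Point on the wheel's axis in the ORANGE grip bar, 70 mm above the bench. Bar: 62 mm long, 15 mm thick, flat upright sides, z 46 to 80 mm. This point turns with the bar: x along it, y across it (grasp across y from above), z up. Below lie a 36 mm hub and the wheel; nothing else within 75 mm of the axis is above 45 mm. The 150 x 136 mm base is screwed to the bench.
- spare_wheel (a joint): The same angle of the other winder, alike but with a BLACK grip bar; it reads about 0 and must stay so. The two winders stand about 0.4 to 0.55 m apart, left and right, and may have changed places. A fixed press stand, 0.4 m tall, stands behind the gap between them (from x 0.57 on, y -0.05 to 0.15; its glass guard, 0.17 m tall, reaches to x 0.52, y 0.2): swing across in front of it.

How it is judged:
By the outcome, as a careful person would: the job done as asked, in the order asked, and still so for the second after the job is handed in, with the robot touching nothing.
It also fails if it takes over 32 s, if anything falls off the work surface, if the arm or the gripper's body presses on something with over 40 N, if the wrist force passes 120 N, or if a joint passes its speed limit or range.

ROBOT

A 6-joint arm with a two-finger parallel gripper is mounted at the origin on a cart in front of the work surface, level with it; the furniture and walls round the work are solid. World frame = base frame: x ahead of the robot, y to its left, z up, the work surface at z = 0. Lengths are in m, angles in rad, forces in N, time in s.
With the tool pointing down it reaches from about 0.375 to 0.9 m from the base axis. Payload 3.1 kg.
Tool frame: the origin (TCP) lies on the centre line of the jaws, within the pads' length; the fingertips stand 25 mm ahead of it and the grasp point (between the pads) lies 6 mm ahead of it; x points along the fingers, y is the direction in which the jaws open and shut, and the axes are right-handed (so a half turn about x gives the same grasp; the last joint's range is limited). The gripper opens to 87 mm and grips with 3 to 60 N. Pads are 19 mm wide; open, the fingers measure 117 mm over their backs; the gripper's body (75 mm by 190 mm) begins 51 mm behind the grasp point.
Start: joints at [0.934, 0.527, 1.433, -0, 1.181, -0.178], TCP at [0.276, 0.561, 0.248] pointing down, gripper open.
Joint ranges: [-3.08, 3.08], [-0.75, 2.2], [0.22, 2.44], [-1.43, 4.57], [0, 2.65], [-2.85, 2.85]. Speed limits (rad/s): [2.79, 2.79, 3.14, 3.14, 3.14, 3.14].

INTERFACE

Orientations are given as a unit quaternion [x, y, z, w].
In Python, from rig import robot gives the robot as it stands. The module is installed in compiled form; this text tells all that it offers.
- The arm moves only by the tool move_arm, never from a script. Its argument "commands" is a list of rows, each a list of 5 numbers: the gripper's target within -1 to 1 (shut at 1, half-way at 0, fully open at -1), then the shift along the tool's x, y, z in mm, then the turn about the tool's x in degrees. A call has 1 to 8 rows; each row is the pose to reach, as a shift and turn from the pose commanded when the call began, along the tool's axes at that moment; what a row does not reach only later rows make up. A row lasts 1/12 s, in which the tool goes at most 41.7 mm and 7.16 degrees, less where a joint would pass 70% of its speed; a pose out of reach is approached as far as the arm can. A call with a gripper value outside its range is refused whole. The fingers move at their own pace and stop on an object; "newtons" is the grip in N (left out, the last holds). Time passes only in rows, so rows that repeat a pose let the fingers close. It gives the time, the measured TCP pose, the force and the opening at its end, in the units of the state.
- robot.get_obs(): the state, without advancing time (a new reading comes with each control period).
- robot.camera(name): name is "side" or "top"; returns a dict with "image" (400x640x3 uint8, red, green, blue), "fx", "fy", "cx", "cy" (pixels), "distortion" ([k1, k2, p1, p2, k3] as OpenCV has them; the pictures are not rectified), "xyz" and "rotation" of the camera in the world. Camera axes: x right, y down, z forward; pixel columns grow to the right and rows downward; lengths in m; the calibration is good to about 2 mm. A picture is of the moment at which its call begins. There is no depth.
- robot.hand_in(): hands the job in, once; it reports no verdict.
Trained networks look in a picture, given as the dict that the camera call returned (one of the last four; its "shot" number tells which), for a name from the list of things; names that differ only in an ending like _2 or _b are one class to them, and where a whole thing is asked for, a point or a joint stands for the part that bears it (a point fixed in the world has none). Each returns a list of dicts, best first, with "p" (0 to 1); they miss things now and then, are a little off and sometimes report something else, mostly with a low value. They report only what shows in the picture. A call takes as long as a camera call.
- robot.regions_of(picture, name): "pixels" (400x640 bool, what is visible of it) and "bbox" ([left, top, right, bottom] in pixels, round what is visible of it).
The state is a dict: "time": time; "q": joint angles; "joint_velocities": joint speeds; "joint_torque": joint torques, N m; "position": TCP position; "tool_rot": TCP orientation; "ft_force": force on the tool from outside, world axes, zero at the start; "moment": the same for the moment, N m; "grip_width": finger opening in m.
Only numpy, scipy, OpenCV 4.12 (cv2) and the standard library are available. Lean on these libraries where they do the work, as an engineer would, in place of code of your own. Each camera call takes 0.05 s, during which the arm holds its last target.

## Working session

There is one attempt and no reset: what is moved stays moved. The work goes in short steps, Python scripts to look and compute and a tool call to move; the robot and the scene stay as the last step left them, time stands still between calls to the robot, and variables do not carry over. Pictures are saved under pics/ and viewed, and the job is handed in when it is done.

Besides the shell and the picture viewer there is one more tool, called after "Emit:" by a JSON object that holds its "method" and its "body", one argument or row to a line. move_arm: Moves the arm, as the interface text tells. Its arguments: {"type":"object","properties":{"commands":{"type":"array","items":{"type":"array","items":{"type":"number"}}},"newtons":{"type":"number"}},"required":["commands"]}

```bash
mkdir -p pics; cat > h.py <<'E'
import numpy as np, cv2
from rig import robot
def ray(c,px):
    K=np.array([[c['fx'],0,c['cx']],[0,c['fy'],c['cy']],[0,0,1]],float)
    u=cv2.undistortPoints(np.array(px,float).reshape(-1,1,2),K,np.array(c['distortion'],float)).reshape(-1,2)
    R=np.array(c['rotation']); 
    d=np.c_[u,np.ones(len(u))]@R.T
    return np.array(c['xyz']),d
def at_z(c,px,z):
    o,d=ray(c,px); return o+d*((z-o[2])/d[:,2])[:,None]
def proj(c,P):
    K=np.array([[c['fx'],0,c['cx']],[0,c['fy'],c['cy']],[0,0,1]],float)
    R=np.array(c['rotation']).T; t=-R@np.array(c['xyz'])
    return cv2.projectPoints(np.array(P,float).reshape(-1,1,3),cv2.Rodrigues(R)[0],t,K,np.array(c['distortion'],float))[0].reshape(-1,2)
def save(c,n): cv2.imwrite('pics/'+n+'.png',c['image'][:,:,::-1])
E
python3 - <<'E'
from h import *
s=robot.get_obs(); print({k:np.round(v,3) for k,v in s.items()})
for n in ['top','side']:
    c=robot.camera(n); save(c,n+'0'); print(n,c['xyz'],np.round(c['rotation'],3).tolist(),c['fx'])
    for nm in ['winder_grip','winder_wheel','spare_wheel','winder_pawl']:
        for r in robot.regions_of(c,nm): print(nm,r['p'],r['bbox'],r['pixels'].sum())
E
```

```text
{'time': np.float64(0.0), 'q': array([ 0.934,  0.528,  1.434, -0.   ,  1.181, -0.178]), 'joint_velocities': array([-0.   , -0.001,  0.   ,  0.002,  0.   ,  0.001]), 'joint_torque': array([ 1.0000e-03, -4.4004e+01, -1.7659e+01,  6.3000e-02,  5.8000e-02,
       -0.0000e+00]), 'position': array([0.276, 0.56 , 0.247]), 'tool_rot': array([ 0.16 ,  0.689, -0.161,  0.688]), 'ft_force': array([-0.239,  0.167, -0.101]), 'moment': array([ 0.028, -0.002,  0.03 ]), 'grip_width': np.float64(0.087)}
top [ 0.31876984 -0.01569075  1.30101097] [-0.701, 0.711, -0.038, 0.031] 484.4032199100568
winder_grip 0.93 [185.9, 183.2, 221.2, 220.2] 990
winder_wheel 0.82 [186.1, 185.3, 220.8, 221.3] 1058
spare_wheel 0.67 [352.2, 178.5, 389.9, 215.4] 995
winder_pawl 0.42 [200.6, 217.9, 212.7, 226.3] 58
side [ 0.26473696 -0.81637009  0.66282923] [0.889, -0.088, 0.053, -0.446] 379.52559673039696
winder_grip 0.88 [294.7, 141.3, 319.1, 168.7] 507
winder_wheel 0.93 [292.4, 144.0, 320.2, 171.6] 523
spare_wheel 0.74 [317.3, 230.6, 365.6, 272.7] 1062
winder_pawl 0.59 [281.9, 156.7, 291.3, 172.1] 63
```

View pics/top0.png

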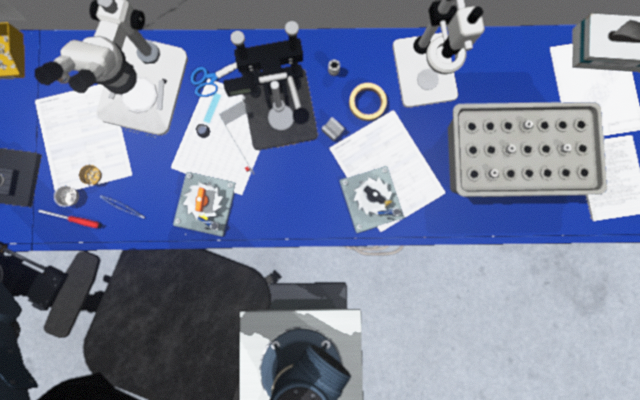

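View pics/side0.png

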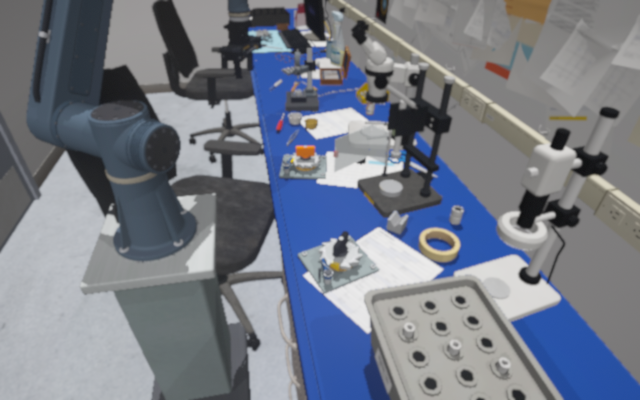

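```bash
python3 - <<'E'
from h import *
c=robot.camera('top')
r=robot.regions_of(c,'winder_grip')[0]
ys,xs=np.nonzero(r['pixels']); print(xs.mean(),ys.mean())
im=c['image']
hsv=cv2.cvtColor(im,cv2.COLOR_RGB2HSV)
m=np.zeros(im.shape[:2],bool); m[175:235,165:245]=True
o=m&(hsv[...,0]<18)&(hsv[...,1]>150)&(hsv[...,2]>120)
ys,xs=np.nonzero(o); print(o.sum(),xs.min(),xs.max(),ys.min(),ys.max(),xs.mean(),ys.mean())
for z in(.08,.07,.063): print(z,at_z(c,[[xs.mean(),ys.mean()]],z))
rect=cv2.minAreaRect(np.c_[xs,ys].astype(np.float32)); print(rect)
P=at_z(c,np.c_[xs,ys],.08)[:,:2]; w,v=np.linalg.eigh(np.cov(P.T)); print(np.sqrt(w*12),v)
d=robot.camera('side')
hs=cv2.cvtColor(d['image'],cv2.COLOR_RGB2HSV); m=np.zeros(im.shape[:2],bool); m[135:180,275:330]=True
o2=m&(hs[...,0]<18)&(hs[...,1]>150)&(hs[...,2]>120); y2,x2=np.nonzero(o2); print(x2.min(),x2.max(),y2.min(),y2.max(),x2.mean(),y2.mean(),at_z(d,[[x2.mean(),y2.mean()]],.066))
A=cv2.resize(im[165:245,160:245],None,fx=6,fy=6,interpolation=cv2.INTER_CUBIC)
B=cv2.resize(d['image'][130:190,270:335],None,fx=6,fy=6,interpolation=cv2.INTER_CUBIC)
cv2.imwrite('pics/topc.png',A[:,:,::-1]);cv2.imwrite('pics/sidec.png',B[:,:,::-1])
print(robot.get_obs()['time'])
E
```

```text
202.45151199165798 200.2075078206465
105 196 206 188 210 201.56190476190477 200.15238095238095Traceback (most recent call last):
  File "<stdin>", line 10, in <module>
  File "h.py", line 10, in at_z
    o,d=ray(c,px); return o+d*((z-o[2])/d[:,2])[:,None]
        ~~~^^^^^^
  File "h.py", line 7, in ray
    d=np.c_[u,np.ones(len(u))]@R.T
      ~~~~~~~~~~~~~~~~~~~~~~~~^~~~
ValueError: matmul: Input operand 1 has a mismatch in its core dimension 0, with gufunc signature (n?,k),(k,m?)->(n?,m?) (size 4 is different from 3)
```

```bash
sed -i "s/np.array(c\['rotation'\])/Rotation.from_quat(c['rotation']).as_matrix()/; 1a from scipy.spatial.transform import Rotation" h.py; python3 - <<'E'
from h import *
c=robot.camera('top')
im=c['image']
print(Rotation.from_quat(c['rotation']).as_matrix().round(2).tolist())
hsv=cv2.cvtColor(im,cv2.COLOR_RGB2HSV)
m=np.zeros(im.shape[:2],bool); m[175:235,165:245]=True
o=m&(hsv[...,0]<18)&(hsv[...,1]>150)&(hsv[...,2]>120)
ys,xs=np.nonzero(o); print(o.sum(),xs.min(),xs.max(),ys.min(),ys.max(),xs.mean(),ys.mean())
for z in(.08,.07,.063): print(z,at_z(c,[[xs.mean(),ys.mean()]],z))
P=at_z(c,np.c_[xs,ys],.08)[:,:2]; w,v=np.linalg.eigh(np.cov(P.T)); print(np.sqrt(w*12),v)
d=robot.camera('side')
hs=cv2.cvtColor(d['image'],cv2.COLOR_RGB2HSV); m=np.zeros(im.shape[:2],bool); m[135:180,275:330]=True
o2=m&(hs[...,0]<18)&(hs[...,1]>150)&(hs[...,2]>120); y2,x2=np.nonzero(o2); print(x2.min(),x2.max(),y2.min(),y2.max(),x2.mean(),y2.mean(),at_z(d,[[x2.mean(),y2.mean()]],.066))
A=cv2.resize(im[165:245,160:245],None,fx=7,fy=7,interpolation=cv2.INTER_CUBIC)
B=cv2.resize(d['image'][130:190,270:335],None,fx=8,fy=8,interpolation=cv2.INTER_CUBIC)
cv2.imwrite('pics/topc.png',A[:,:,::-1]);cv2.imwrite('pics/sidec.png',B[:,:,::-1])
print(robot.get_obs()['time'])
E
```

```text
[[-0.02, -1.0, 0.1], [-1.0, 0.01, -0.01], [0.01, -0.1, -1.0]]
111 196 206 189 210 201.51351351351352 199.93693693693695
0.08 [[0.43508809 0.24382444 0.08      ]]
0.07 [[0.43604073 0.24594985 0.07      ]]
0.063 [[0.43670758 0.24743764 0.063     ]]
[0.0207671  0.05379911] [[-0.13801669 -0.9904299 ]
 [-0.9904299   0.13801669]]
297 313 147 157 304.961038961039 151.35064935064935 [[0.43938307 0.2411418  0.066     ]]
0.7
```

View pics/topc.png

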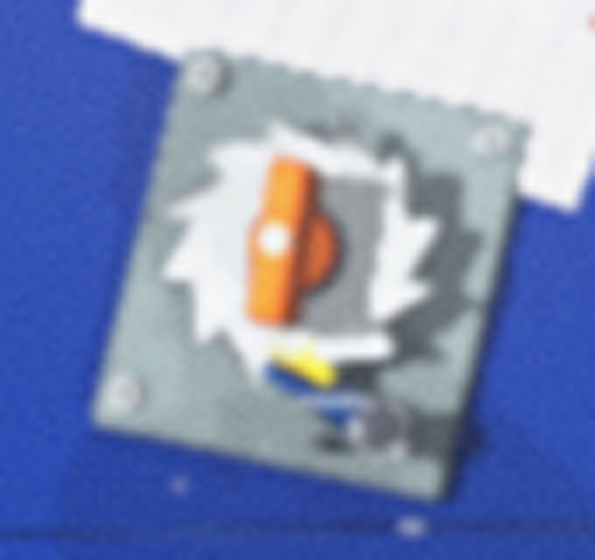

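View pics/sidec.png

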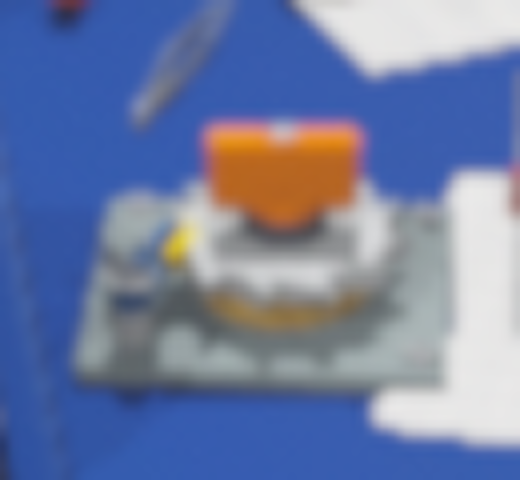

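```bash
cat >> h.py <<'E'
def ortho(c,x,y,z,half=.09,n=560):
    g=np.linspace(-half,half,n); Y,X=np.meshgrid(-g,-g)   # rows: x decreasing ; cols: y decreasing
    P=np.c_[(x+X).ravel(),(y+Y).ravel(),np.full(X.size,z)]
    q=proj(c,P).astype(np.float32).reshape(n,n,2)
    return cv2.remap(c['image'],q[...,0],q[...,1],cv2.INTER_CUBIC)
E
python3 - <<'E'
from h import *
c=robot.camera('top')
print(at_z(c,[[198.9,199.3]],.08), at_z(c,[[202.1,187.9],[198.6,211.4]],.08))
r=robot.regions_of(c,'spare_wheel')
P=at_z(c,[[371,197]],.045)[0];print(P)
A=np.hstack([cv2.resize(ortho(c,.437,.249,.037),(400,400)),cv2.resize(ortho(c,P[0],P[1],.037),(400,400))])
cv2.imwrite('pics/orth.png',A[:,:,::-1])
E
```

```text
[[0.43679613 0.25039262 0.08      ]] [[0.46563478 0.24254459 0.08      ]
 [0.40622525 0.25092266 0.08      ]]
[ 0.43979143 -0.18936051  0.045     ]
```

View pics/orth.png

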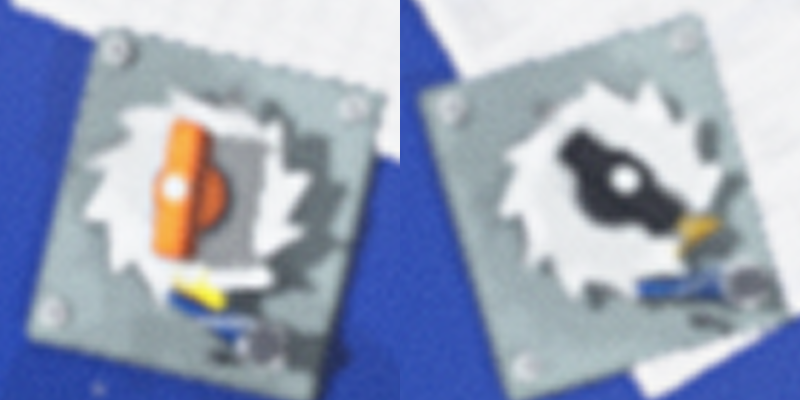

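```bash
cat >> h.py <<'E'
def togo(x,y,z,barang):
    s=robot.get_obs(); R=Rotation.from_quat(s['tool_rot']).as_matrix()
    d=R.T@(np.array([x,y,z])-s['position'])*1000
    ty=np.degrees(np.arctan2(R[1,1],R[0,1])); # yaw of tool y
    want=barang+90; turn=-((want-ty+90)%180-90)  # +turn about tool x(down)=clockwise
    print('t',s['time'],'pos',s['position'].round(4),'toolx',R[:,0].round(3),'yawy',ty.round(2),'shift mm',d.round(1),'turn',round(turn,2),'q',s['q'].round(3),'F',s['ft_force'].round(1),'M',s['moment'].round(2),'w',round(float(s['grip_width']),4))
E
python3 -c "
from h import *
togo(.437,.2505,.14,-8)"
```

```text
t 0.8 pos [0.2762 0.5606 0.2476] toolx [ 0.  0. -1.] yawy 63.77 shift mm [ 107.6 -207.1  281.3] turn -18.23 q [ 0.935  0.527  1.433  0.     1.181 -0.178] F [-0.3  0.6  0.5] M [-0.01 -0.03 -0.03] w 0.0869
```

Emit:
{"method": "move_arm", "body": {
  "commands": [
    [-1,8,-26,35,-2],
    [-1,16,-52,70,-4],
    [-1,24,-78,105,-7],
    [-1,32,-104,140,-9],
    [-1,40,-130,175,-11],
    [-1,47,-155,210,-14],
    [-1,54,-181,245,-16],
    [-1,60,-207,281,-18]
  ]
}}

```text
time: 1.47
position: [0.4277, 0.2673, 0.1904]
tool_rot: [0.05, 0.705, -0.05, 0.705]
ft_force: [-0.2, -0.1, -0.1]
grip_width: 0.0874
```

Emit:
{"method": "move_arm", "body": {
  "commands": [
    [-1,0,0,0,0],
    [-1,0,0,0,0],
    [-1,0,0,0,0]
  ]
}}

```text
time: 1.72
position: [0.4272, 0.2691, 0.1906]
tool_rot: [0.051, 0.705, -0.051, 0.705]
ft_force: [-0.4, 0.3, -0.7]
grip_width: 0.087
```

```bash
python3 - <<'E'
from h import *
togo(.437,.2505,.076,-8)
c=robot.camera('side'); save(c,'side1')
c=robot.camera('top'); save(c,'top1')
E
```

```text
t 1.7167 pos [0.4272 0.2691 0.1906] toolx [-0.     0.001 -1.   ] yawy 81.68 shift mm [114.6 -17.   12.4] turn -0.32 q [ 3.400e-01  4.510e-01  1.789e+00  1.000e-03  9.020e-01 -1.086e+00] F [-0.4  0.3 -0.7] M [0.03 0.02 0.03] w 0.087
```

View pics/side1.png

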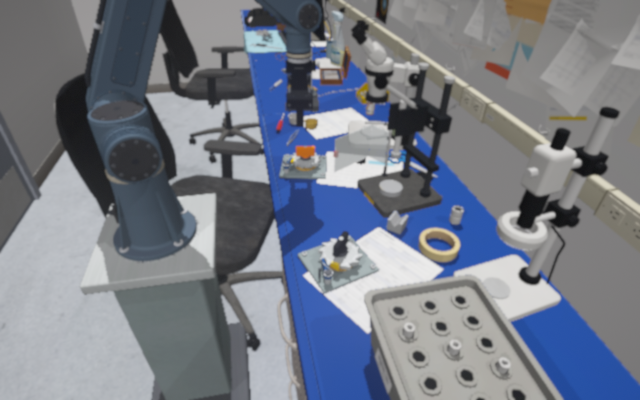

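View pics/top1.png

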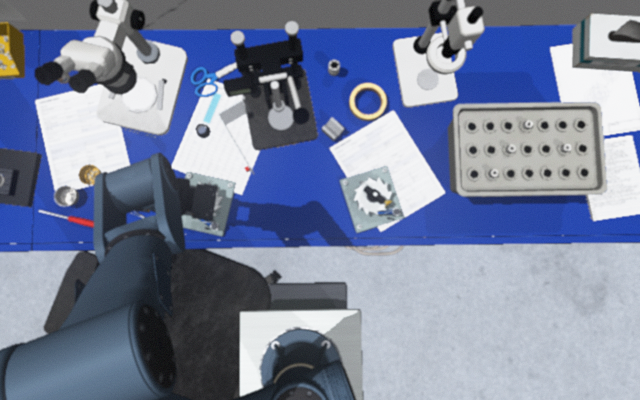

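Emit:
{"method": "move_arm", "body": {
  "commands": [
    [-1,10,-17,12,0],
    [-1,40,-18,12,0],
    [-1,70,-18,12,0],
    [-1,90,-18,12,0],
    [-1,90,-18,12,0]
  ],
  "newtons": 30
}}

```text
time: 2.23
position: [0.4334, 0.2502, 0.0975]
tool_rot: [0.049, 0.708, -0.051, 0.703]
ft_force: [0.2, 0.1, -0.4]
grip_width: 0.0871
```

```bash
python3 - <<'E'
from h import *
togo(.4375,.250,.076,-8)
c=robot.camera('side'); save(c,'side2')
cv2.imwrite('pics/side2c.png',cv2.resize(c['image'][90:190,250:350],None,fx=6,fy=6,interpolation=cv2.INTER_CUBIC)[:,:,::-1])
print(proj(c,[[.437,.25,.08],[.437,.25,.07]]),proj(c,[robot.get_obs()['position']-[0,0,.025]]))
E
```

```text
t 2.2333 pos [0.4334 0.2502 0.0975] toolx [-0.007 -0.002 -1.   ] yawy 81.92 shift mm [21.4  0.5  4.2] turn -0.08 q [ 0.3    0.61   1.863  0.     0.675 -1.13 ] F [ 0.2  0.1 -0.4] M [0.03 0.04 0.08] w 0.0871
[[303.71291914 146.2317467 ]
 [303.75169847 148.99243525]] [[302.92763392 147.86101237]]
```

View pics/side2c.png

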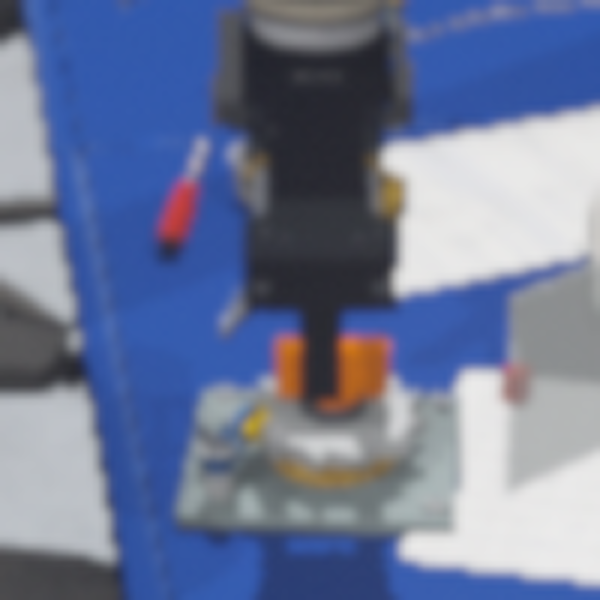

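```bash
python3 - <<'E'
from h import *
c=robot.camera('side'); im=c['image']
for x in(.4375,.4415): print(x,proj(c,[[x+.0307+.001,.2425-.0043,.08],[x-.0307-.001,.2425+.0043,.08],[x+.0307+.001,.2425-.0043,.05],[x-.0307-.001,.2425+.0043,.05]]).round(1).tolist())
R=Rotation.from_quat(robot.get_obs()['tool_rot']).as_matrix(); p=robot.get_obs()['position']
for s in(-1,1):
  for t in(0,.025): print('finger',proj(c,[p+R@[t,-.0585,s*.0095]]).round(1),(p+R@[t,-.0585,s*.0095]).round(3))
hs=cv2.cvtColor(im,cv2.COLOR_RGB2HSV); m=np.zeros(im.shape[:2],bool); m[135:180,275:330]=True
o=m&(hs[...,0]<18)&(hs[...,1]>150)
for y in range(145,160): 
    x=np.nonzero(o[y])[0]; print(y,x.min() if len(x) else 0,x.max() if len(x) else 0, im[y,300:308].sum(1).tolist())
E
```

```text
0.4375 [[314.3, 147.1], [294.2, 147.5], [314.3, 155.3], [294.4, 155.8]]
0.4415 [[315.5, 147.0], [295.4, 147.4], [315.5, 155.2], [295.7, 155.7]]
finger [[300.5 149.5]] [0.418 0.194 0.1  ]
finger [[300.7 156.6]] [0.418 0.194 0.075]
finger [[306.8 149.4]] [0.437 0.191 0.1  ]
finger [[306.8 156.5]] [0.437 0.191 0.075]
145 0 0 [256, 162, 134, 131, 136, 146, 199, 288]
146 0 0 [283, 179, 140, 136, 134, 146, 213, 312]
147 297 312 [288, 187, 142, 136, 136, 151, 219, 307]
148 297 313 [272, 183, 141, 135, 136, 151, 210, 286]
149 297 313 [249, 172, 139, 137, 136, 150, 201, 270]
150 297 313 [241, 168, 138, 137, 139, 146, 197, 263]
151 297 313 [240, 170, 140, 136, 138, 147, 196, 263]
152 297 313 [237, 170, 139, 137, 139, 150, 197, 261]
153 297 312 [239, 170, 140, 137, 139, 149, 197, 261]
154 297 312 [240, 170, 145, 142, 142, 153, 200, 263]
155 297 312 [240, 181, 168, 179, 184, 191, 218, 266]
156 304 309 [244, 203, 211, 230, 249, 252, 259, 274]
157 304 306 [263, 229, 239, 268, 290, 294, 290, 281]
158 0 0 [300, 252, 248, 263, 282, 286, 276, 261]
159 0 0 [351, 311, 283, 266, 263, 263, 262, 262]
```

```bash
python3 -c "
from h import *
togo(.439,.250,.076,-8)"
```

```text
t 2.3333 pos [0.4357 0.2507 0.1004] toolx [-0.001 -0.    -1.   ] yawy 81.91 shift mm [24.4 -0.2  3.4] turn -0.09 q [ 0.299  0.605  1.86   0.     0.677 -1.13 ] F [1.1 0.  0.2] M [ 0.01 -0.01  0.02] w 0.0872
```

Emit:
{"method": "move_arm", "body": {
  "commands": [
    [-1,12,0,3,0],
    [-1,24,0,3,0],
    [-1,24,0,3,0],
    [0.2,24,0,3,0],
    [0.5,24,0,3,0],
    [0.8,24,0,3,0],
    [1,24,0,3,0],
    [1,24,0,3,0]
  ],
  "newtons": 30
}}

```text
time: 3.0
position: [0.4397, 0.2491, 0.077]
tool_rot: [0.051, 0.705, -0.051, 0.706]
ft_force: [0.3, 0.5, 0.5]
grip_width: 0.0614
```

```bash
python3 -c "
from h import *
togo(.439,.250,.076,-8)"
```

```text
t 3.0 pos [0.4397 0.2491 0.077 ] toolx [ 0.001  0.    -1.   ] yawy 81.77 shift mm [ 1.   0.8 -0.8] turn -0.23 q [ 0.294  0.651  1.866 -0.     0.623 -1.133] F [0.3 0.5 0.5] M [ 0.03 -0.01 -0.03] w 0.0614
```

Emit:
{"method": "move_arm", "body": {
  "commands": [
    [1,0,0,0,0],
    [1,0,0,0,0],
    [1,0,0,0,0],
    [1,0,0,0,0],
    [1,0,0,0,0],
    [1,0,0,0,0]
  ]
}}

```text
time: 3.5
position: [0.4399, 0.2509, 0.0766]
tool_rot: [0.053, 0.705, -0.05, 0.706]
ft_force: [-1.3, 8.4, -0.2]
grip_width: 0.0296
```

Emit:
{"method": "move_arm", "body": {
  "commands": [
    [1,0,0,0,0],
    [1,0,0,0,0],
    [1,0,0,0,0],
    [1,0,0,0,0]
  ]
}}

```text
time: 3.83
position: [0.4399, 0.2509, 0.0766]
tool_rot: [0.052, 0.705, -0.05, 0.706]
ft_force: [-0.1, 7.0, -0.9]
grip_width: 0.0294
```

```bash
python3 -c "
from h import *
togo(.439,.250,.076,-8)
c=robot.camera('side')
cv2.imwrite('pics/side3c.png',cv2.resize(c['image'][90:190,250:350],None,fx=6,fy=6,interpolation=cv2.INTER_CUBIC)[:,:,::-1])
"
```

```text
t 3.8333 pos [0.4399 0.2509 0.0766] toolx [ 0.002  0.003 -1.   ] yawy 81.69 shift mm [ 0.5 -1.  -0.7] turn -0.31 q [ 0.296  0.652  1.865  0.004  0.622 -1.133] F [-0.1  7.  -0.9] M [1.39 0.23 0.07] w 0.0294
```

View pics/side3c.png

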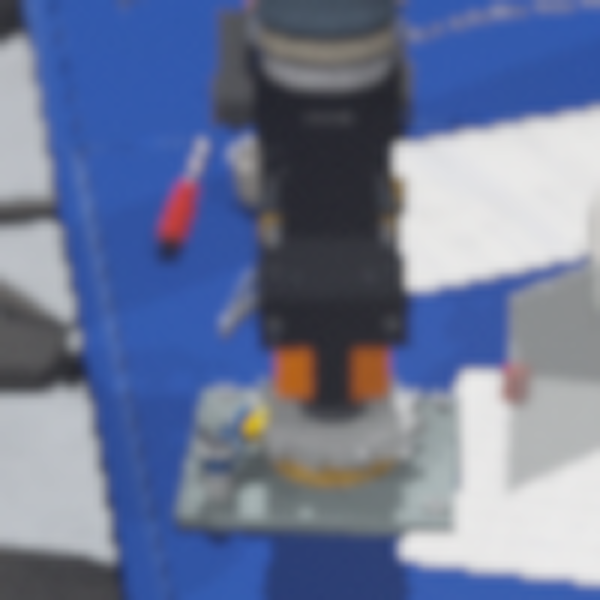

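```bash
python3 -c "
from h import *
togo(.439,.250,.076,-8)
c=robot.camera('top')
cv2.imwrite('pics/top3c.png',cv2.resize(c['image'][165:245,150:250],None,fx=7,fy=7,interpolation=cv2.INTER_CUBIC)[:,:,::-1])
c=robot.camera('side')
cv2.imwrite('pics/side4c.png',cv2.resize(c['image'][135:180,280:330],None,fx=12,fy=12,interpolation=cv2.INTER_CUBIC)[:,:,::-1])
R=Rotation.from_quat(robot.get_obs()['tool_rot']).as_matrix(); p=robot.get_obs()['position']
for y in (-.0147,-.0075,-.03): print(y,((proj(c,[p+R@[.025,y,0.0095],p+R@[.025,y,-.0095]])-[280,135]+.5)*12).round(0).tolist())
togo(.439,.250,.076,-8)
"
```

```text
t 3.8833 pos [0.4399 0.2509 0.0766] toolx [ 0.002  0.003 -1.   ] yawy 81.69 shift mm [ 0.6 -1.  -0.7] turn -0.31 q [ 0.296  0.652  1.865  0.004  0.622 -1.133] F [-1.4  7.6 -1.8] M [1.42 0.18 0.07] w 0.0292
-0.0147 [[339.0, 258.0], [268.0, 259.0]]
-0.0075 [[338.0, 245.0], [267.0, 246.0]]
-0.03 [[340.0, 287.0], [269.0, 288.0]]
t 3.9833 pos [0.4399 0.2509 0.0766] toolx [ 0.002  0.003 -1.   ] yawy 81.69 shift mm [ 0.6 -1.  -0.7] turn -0.31 q [ 0.296  0.652  1.865  0.004  0.622 -1.133] F [-1.6  8.4 -0.3] M [1.44 0.15 0.04] w 0.0292
```

View pics/top3c.png

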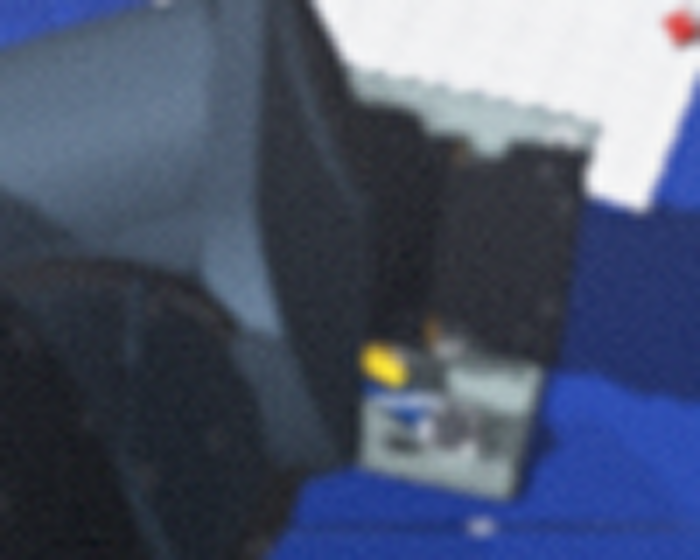

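View pics/side4c.png

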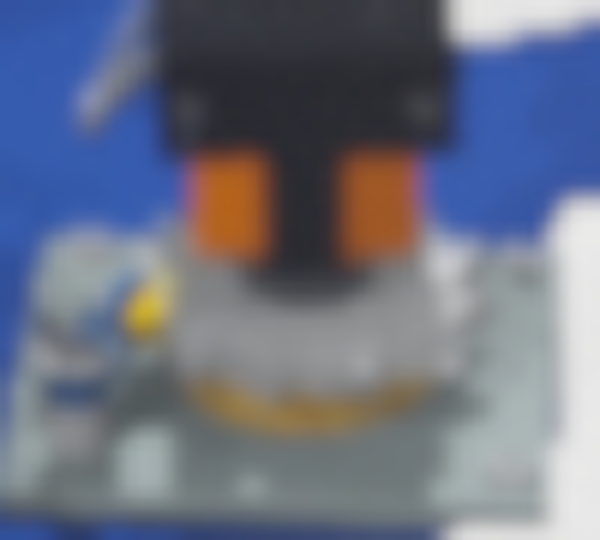

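```bash
python3 -c "
from h import *
c=robot.camera('side')
a=c['image'][135:180,280:330].astype(float)
a=np.clip((a-10)*3.2,0,255).astype(np.uint8)
cv2.imwrite('pics/side5c.png',cv2.resize(a,None,fx=12,fy=12,interpolation=cv2.INTER_CUBIC)[:,:,::-1])
c=robot.camera('top')
a=c['image'][165:245,150:250].astype(float)
a=np.clip((a-5)*3.2,0,255).astype(np.uint8)
cv2.imwrite('pics/top5c.png',cv2.resize(a,None,fx=7,fy=7,interpolation=cv2.INTER_CUBIC)[:,:,::-1])
"
```

```text
(no output)
```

View pics/side5c.png

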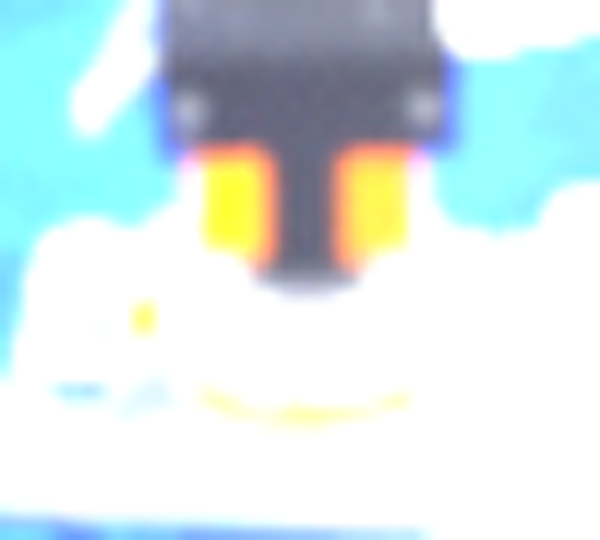

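View pics/top5c.png

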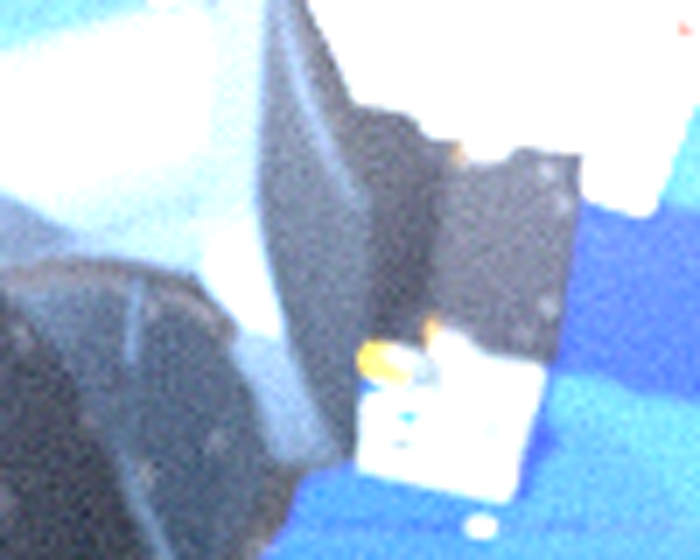

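Emit:
{"method": "move_arm", "body": {
  "commands": [
    [1,0,1,0,0],
    [1,0,2,0,0],
    [1,0,2,0,0],
    [1,0,2,0,0]
  ]
}}

```text
time: 4.42
position: [0.4398, 0.2511, 0.0765]
tool_rot: [0.051, 0.705, -0.051, 0.705]
ft_force: [0.4, 2.6, 0.6]
grip_width: 0.0296
```

Emit:
{"method": "move_arm", "body": {
  "commands": [
    [-0.2,0,0,0,0],
    [-0.2,0,0,0,0],
    [-0.2,0,0,0,0],
    [-0.2,0,0,0,0]
  ]
}}

```text
time: 4.75
position: [0.4395, 0.2507, 0.0764]
tool_rot: [0.051, 0.705, -0.051, 0.705]
ft_force: [0.5, 0.5, 0.9]
grip_width: 0.0475
```

```bash
python3 -c "
from h import *
togo(.4395,.251,.085,-8)
"
```

```text
t 4.75 pos [0.4395 0.2507 0.0764] toolx [-0.001 -0.    -1.   ] yawy 81.76 shift mm [-8.6  0.3 -0. ] turn -0.24 q [ 0.297  0.653  1.864 -0.     0.626 -1.129] F [0.5 0.5 0.9] M [-0.    0.   -0.04] w 0.0475
```

Emit:
{"method": "move_arm", "body": {
  "commands": [
    [-0.2,-9,0,0,0],
    [-0.2,-9,0,0,0],
    [1,-9,0,0,0],
    [1,-9,0,0,0],
    [1,-9,0,0,0],
    [1,-9,0,0,0],
    [1,-9,0,0,0],
    [1,-9,0,0,0]
  ]
}}

```text
time: 5.42
position: [0.4397, 0.251, 0.0854]
tool_rot: [0.051, 0.705, -0.051, 0.705]
ft_force: [-0.6, 0.2, 0.6]
grip_width: 0.0202
```

Emit:
{"method": "move_arm", "body": {
  "commands": [
    [1,0,0,0,0],
    [1,0,0,0,0]
  ]
}}

```text
time: 5.58
position: [0.4397, 0.2512, 0.0854]
tool_rot: [0.051, 0.705, -0.051, 0.705]
ft_force: [-0.9, 1.7, 0.1]
grip_width: 0.0146
```

Emit:
{"method": "move_arm", "body": {
  "commands": [
    [1,0,0,0,4],
    [1,0,0,0,8],
    [1,0,0,0,12],
    [1,0,0,0,16],
    [1,0,0,0,20],
    [1,0,0,0,20]
  ]
}}

```text
time: 6.08
position: [0.4398, 0.2515, 0.0854]
tool_rot: [0.173, 0.686, -0.172, 0.686]
ft_force: [0.1, 2.8, -0.7]
grip_width: 0.0149
```

```bash
python3 -c "
from h import *
togo(.4395,.251,.085,-8)
"
```

```text
t 6.0833 pos [0.4398 0.2515 0.0854] toolx [ 0.     0.001 -1.   ] yawy 61.74 shift mm [ 0.4 -0.6 -0. ] turn -20.26 q [ 2.980e-01  6.360e-01  1.859e+00  1.000e-03  6.460e-01 -7.800e-01] F [ 0.1  2.8 -0.7] M [ 0.52 -0.02  0.18] w 0.0149
```

Emit:
{"method": "move_arm", "body": {
  "commands": [
    [1,0,0,0,5],
    [1,0,0,0,10],
    [1,0,0,0,15],
    [1,0,0,0,20],
    [1,0,0,0,25],
    [1,0,0,0,26],
    [1,0,0,0,26]
  ]
}}

```text
time: 6.67
position: [0.4401, 0.2519, 0.0854]
tool_rot: [0.322, 0.63, -0.321, 0.63]
ft_force: [1.2, 4.4, -3.4]
grip_width: 0.0151
```

```bash
python3 -c "
from h import *
togo(.4395,.251,.085,-8)
c=robot.camera('side');save(c,'s6')
cv2.imwrite('pics/side6c.png',cv2.resize(c['image'][130:190,270:335],None,fx=8,fy=8,interpolation=cv2.INTER_CUBIC)[:,:,::-1])
"
```

```text
t 6.6667 pos [0.4401 0.2519 0.0854] toolx [ 0.001  0.001 -1.   ] yawy 35.91 shift mm [ 0.4 -1.   0.3] turn -46.09 q [ 2.990e-01  6.360e-01  1.859e+00  1.000e-03  6.450e-01 -3.290e-01] F [ 1.2  4.4 -3.4] M [ 0.88 -0.    0.17] w 0.0151
```

View pics/side6c.png

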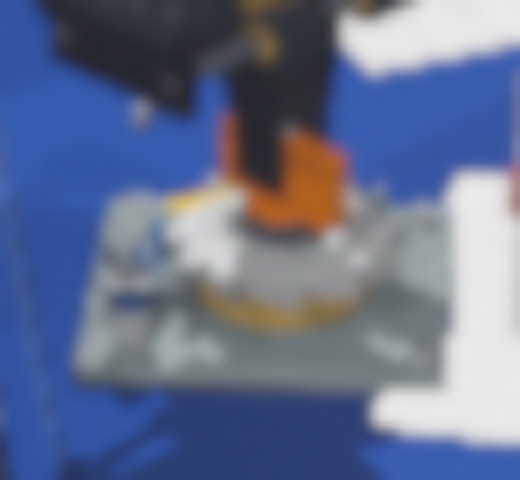

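Emit:
{"method": "move_arm", "body": {
  "commands": [
    [-1,0,0,0,0],
    [-1,0,0,0,0],
    [-1,0,0,0,0],
    [-1,0,0,0,0],
    [-1,0,0,0,0],
    [-1,0,0,0,0],
    [-1,0,0,0,0],
    [-1,0,0,0,0]
  ]
}}

```text
time: 7.38
position: [0.4397, 0.2509, 0.0855]
tool_rot: [0.322, 0.629, -0.322, 0.629]
ft_force: [-0.2, 0.2, -0.6]
grip_width: 0.0598
```

```bash
python3 -c "
from h import *
togo(.4395,.251,.085,-8)
c=robot.camera('side');save(c,'s7')
cv2.imwrite('pics/side7c.png',cv2.resize(c['image'][130:190,270:335],None,fx=8,fy=8,interpolation=cv2.INTER_CUBIC)[:,:,::-1])
"
```

```text
t 7.3833 pos [0.4397 0.2509 0.0855] toolx [-0. -0. -1.] yawy 35.77 shift mm [ 0.5 -0.  -0.2] turn -46.23 q [ 0.297  0.636  1.86  -0.     0.647 -0.327] F [-0.2  0.2 -0.6] M [-0.1   0.04  0.01] w 0.0598
```

View pics/side7c.png

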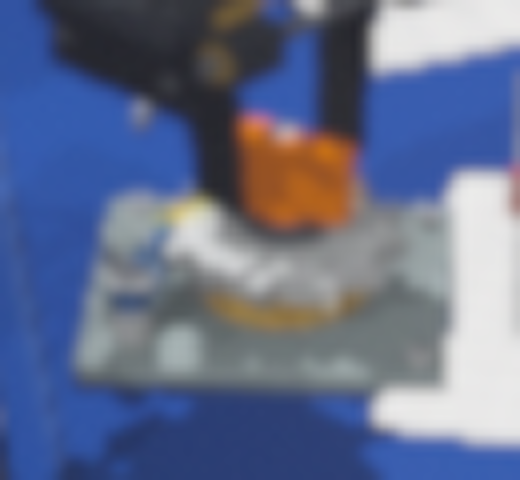

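Emit:
{"method": "move_arm", "body": {
  "commands": [
    [-1,0,0,0,0],
    [-1,0,0,0,0],
    [-1,0,0,0,0],
    [-1,-15,0,0,0],
    [-1,-40,0,0,0],
    [-1,-70,0,0,0],
    [-1,-105,0,0,0],
    [-1,-120,0,0,0]
  ]
}}

```text
time: 8.1
position: [0.4412, 0.2516, 0.2091]
tool_rot: [0.324, 0.628, -0.321, 0.631]
ft_force: [1.5, 0.2, 0.7]
grip_width: 0.0871
```

```bash
python3 -c "
from h import *
togo(.30,.48,.23,-8)
"
```

```text
t 8.1 pos [0.4412 0.2516 0.2091] toolx [ 0.006  0.002 -1.   ] yawy 35.78 shift mm [ -21.2   19.1 -267.8] turn -46.22 q [ 0.298  0.424  1.768  0.     0.944 -0.327] F [1.5 0.2 0.7] M [-0.05 -0.03 -0.02] w 0.0871
```

Emit:
{"method": "move_arm", "body": {
  "commands": [
    [-1,-5,3,-34,0],
    [-1,-10,6,-68,0],
    [-1,-15,9,-102,0],
    [-1,-20,12,-136,0],
    [-1,-20,15,-170,0],
    [-1,-20,17,-204,0],
    [-1,-20,19,-236,0],
    [-1,-20,19,-268,0]
  ]
}}

```text
time: 8.77
position: [0.2974, 0.481, 0.2255]
tool_rot: [0.322, 0.629, -0.322, 0.63]
ft_force: [1.3, -0.3, 0.4]
grip_width: 0.0869
```

Emit:
{"method": "move_arm", "body": {
  "commands": [
    [-1,0,0,0,0],
    [-1,0,0,0,0],
    [-1,0,0,0,0]
  ]
}}

```text
time: 9.02
position: [0.2983, 0.4791, 0.2252]
tool_rot: [0.322, 0.629, -0.322, 0.63]
ft_force: [-0.2, 0.5, -0.6]
grip_width: 0.0873
```

```bash
python3 - <<'E'
from h import *
togo(.30,.48,.23,-8)
c=robot.camera('top');save(c,'top8')
A=np.hstack([cv2.resize(ortho(c,.438,.251,.037),(400,400)),cv2.resize(ortho(c,.44,-.189,.037),(400,400))])
cv2.imwrite('pics/orth8.png',A[:,:,::-1])
for n,nm in ((c,'winder_grip'),):
    for r in robot.regions_of(c,nm):
        print(nm,r['p'],r['bbox'])
im=c['image'];hsv=cv2.cvtColor(im,cv2.COLOR_RGB2HSV)
m=np.zeros(im.shape[:2],bool); m[175:235,165:245]=True
o=m&(hsv[...,0]<18)&(hsv[...,1]>150)&(hsv[...,2]>120)
ys,xs=np.nonzero(o);P=at_z(c,np.c_[xs,ys],.08)[:,:2]; w,v=np.linalg.eigh(np.cov(P.T)); print(o.sum(),np.sqrt(w*12),v[:,1],np.degrees(np.arctan(v[1,1]/v[0,1])))
d=robot.camera('side');save(d,'side8')
E
```

```text
t 9.0167 pos [0.2983 0.4791 0.2252] toolx [-0.    -0.001 -1.   ] yawy 35.81 shift mm [-4.8  1.9  0.3] turn -46.19 q [ 8.160e-01  4.740e-01  1.610e+00 -1.000e-03  1.059e+00  1.920e-01] F [-0.2  0.5 -0.6] M [-0.02  0.04 -0.01] w 0.0873
winder_grip 0.79 [186.3, 182.3, 220.0, 221.3]
110 [0.02104153 0.05331142] [-0.79241845  0.60997787] -37.58790271931602
```

View pics/orth8.png

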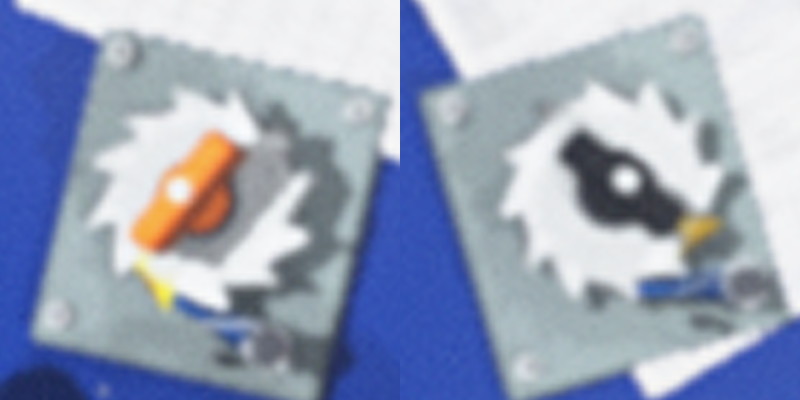

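View pics/top8.png

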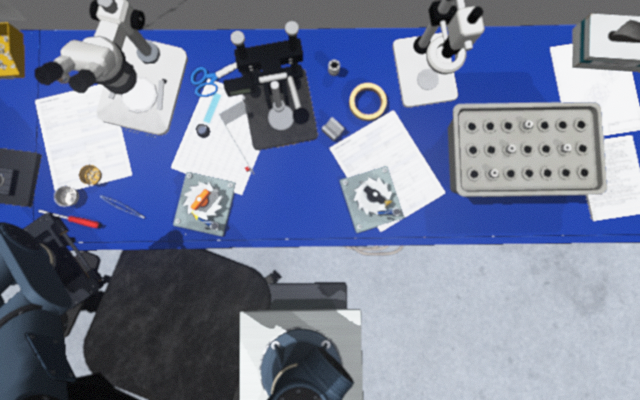

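```bash
python3 -c "
from h import *
robot.hand_in(); print(robot.get_obs()['time'])"
```

```text
the job is handed in; nothing more can be done
the job is handed in; nothing more can be done
```

I wound the orange winder one tooth clockwise. It now rests with its yellow tooth caught on the blue pawl, and I handed the job in at about 9 s.

- **Start state:** compared with the black winder, which reads about 0, the orange one started at about 0.524, so the yellow tooth was one click away.
- **First grasp failed:** at the given grip height the jaws stopped at 29 mm instead of 15 mm, probably on the hub. I opened, raised 9 mm and gripped again, which gave a 14.6 mm opening on the bar.
- **Turn and release:** I turned it 46° clockwise, to an estimated 1.33 rad, and let go. Forces stayed under about 9 N throughout.
- **Last checks:** the top view shows the bar 29.7° further clockwise than at the start and about 60° from the black winder's setting, which puts the wheel near 1.05 rad. In that view the yellow tooth sits on the pawl's nose, the black winder looks unchanged, and the arm is clear with no load on it.
- **Unresolved:** the two cameras disagreed by about 4 mm on the axis's x position, so I used a value between them. The wheel angle is estimated from images, not read directly.

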